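# Match a door rail's hinge leaf to the jamb and hold it for the pin

## Task

Two short wooden door rails lie on the bench, each with a steel hinge leaf on one end. Pick up the one whose leaf has a single knuckle in the middle and bring it, level and right way up, to the upright jamb block so that its knuckle sits between the two knuckles of the jamb's leaf and all the pin holes are in line, ready for the pin to be pushed through. Finish while still holding it there in the gripper, steady in the air and not pressed against the jamb; leave the other rail, the hinge pin and the tools where they lie.

Things in the scene. Friction and masses are not known exactly. Their poses are not given: they have to be found in the camera images.
- door_rail: Rail to pick up: pale wood block 110 (x) x 58 (y) x 24 (z) mm, loose, lying flat, at left or right, 0.15 to 0.31 kg. Steel leaf 50 x 58 x 4 mm on top, flush with the block's sides, top at z 28. One knuckle, in the middle of the +x end. Origin: centre of the underside; z up, x to the knuckle end. Grip across the 58 mm sides, near mid-length (centre of mass some 10 mm towards the knuckle).
- door_rail_hole (a point): Centre of the door rail's knuckle hole: x 72.5, y 0, z 28 mm in the rail's frame, 17.5 mm beyond the wood's end; axes as the rail's, hole along y. The knuckle is a barrel of 26 mm outside diameter, 14 mm bore, 20 mm long (y -10 to 10), so it spans z 15 to 41 and reaches x 85.5 mm.
- jamb: Fixed upright block of darker wood, 70 (x) x 90 (y) mm, top at z 110, on a plywood foot 90 x 150 x 12 mm. Origin: centre of the block on the bench; z up; -x faces roughly the robot. Leaf on top, 58 mm wide, top at z 114, with two knuckles (26 mm outside, 14 mm bore, y -29 to -13 and 13 to 29) standing out beyond the -x face; the 26 mm gap between them is open to the front and above.
- jamb_hole (a point): Point on the axis of the jamb's knuckle holes, mid-gap: x -52.5, y 0, z 114 mm in the jamb's frame; axes as the jamb's, holes along y. The door rail's hole belongs here, with the rail's x and z along the jamb's. The 20 mm knuckle then has 3 mm free on either side and 4.5 mm before it touches the wood behind; nothing carries the rail there.
- spare_rail: The other rail, to be left alone: same wood block (110 x 58 x 24 mm), origin and axes as the door rail, but its leaf has two outer knuckles (y -29 to -13 and 13 to 29 mm) like the jamb's, so it cannot mate with it.
- hinge_pin: Dark steel hinge pin, 9 mm shaft, 15 mm head, 90 mm long, lying to the left of the jamb (+y). Leave it. Origin: mid-length, on the bench, under the shaft at the start.
- driver: Screwdriver with a red handle, 175 mm long, lying behind the jamb. Leave it. Origin: middle of its underside.
- clamp: Orange spring clamp, 110 x 52 x 19 mm, lying near the robot's edge of the bench. Leave it. Origin: middle of its underside.

How it is judged:
On the way:
1. the door rail is lifted off the bench in the gripper (height (world z) of door_rail above 0.04 m and contact force between door_rail and the fingers above 1 N), for 0.2 s.
At the end, for the whole second after the job is handed in: The door rail is held still in the fingers, level within 0.1 rad, its hole within 3 mm of the jamb's hole axis fore-and-aft and in height, within 4 mm of mid-gap along it, axes parallel within 0.08 rad, pressing on the jamb with under 5 N (x of door_rail_hole in the frame of jamb_hole between -0.003 and 0.003 m and z of door_rail_hole in the frame of jamb_hole between -0.003 and 0.003 m and y of door_rail_hole in the frame of jamb_hole between -0.004 and 0.004 m and angle between the y axis of door_rail and the y axis of jamb, either way round below 0.08 rad and angle between door_rail's own z axis and vertical below 0.1 rad and contact force between door_rail and the fingers above 2 N and contact force between door_rail and jamb below 5 N and linear speed of door_rail below 0.02 m/s); the arm keeps its last pose, push and grip.
It fails at once if the spare rail is disturbed (moved over 30 mm) (distance of spare_rail from where it was at the start of the episode above 0.03 m).
It fails at once if the hinge pin is disturbed (moved over 30 mm) (distance of hinge_pin from where it was at the start of the episode above 0.03 m).
It fails at once if the screwdriver is disturbed (moved over 30 mm) (distance of driver from where it was at the start of the episode above 0.03 m).
It fails at once if the spring clamp is disturbed (moved over 30 mm) (distance of clamp from where it was at the start of the episode above 0.03 m).
It also fails if it takes over 34 s, if anything falls off the work surface, if the arm or the gripper's body presses on something with over 40 N, if the wrist force passes 120 N, or if a joint passes its speed limit or range.

## Robot

A 6-joint arm with a two-finger parallel gripper is mounted at the origin on a cart in front of the work surface, level with it; the furniture and walls round the work are solid. World frame = base frame: x ahead of the robot, y to its left, z up, the work surface at z = 0. Lengths are in m, angles in rad, forces in N, time in s.
With the tool pointing down it reaches from about 0.3 to 0.775 m from the base axis. Payload 14.6 kg.
Tool frame: the origin (TCP) lies midway between the tips of the shut fingers; the grasp point (between the pads) lies arm.grip_point_offset behind it (arm.grip_point_offset is the distance from the TCP to the grasp point, in m); z points along the fingers, y is the line along which they close (so a half turn about z gives the same grasp; the last joint's range is limited). The gripper opens to 94 mm and grips with 3 to 60 N. Pads are 16 mm wide; open, the fingers measure 119 mm over their backs; the gripper's body (75 mm by 177 mm) begins 78 mm behind the grasp point.
Start: joints at [1.189, 0.3, 1.521, -0, 1.321, -0.067], TCP at [0.17, 0.523, 0.205] pointing down, gripper open.
Joint ranges: [-3.03, 3.03], [-0.79, 2.21], [0.23, 2.52], [-1.04, 4.18], [0, 3.07], [-2.55, 2.55]. Speed limits (rad/s): [2.22, 2.22, 2.57, 3.14, 3.14, 3.14].

## Interface

Orientations are given as [roll, pitch, yaw] about the fixed x, y, z axes, in that order (R = Rz(yaw) Ry(pitch) Rx(roll)).
In Python, from workcell import arm gives the robot as it stands.
- The arm moves only by the shell command python3 -m handwheel 'ROWS'. ROWS is JSON, a list of rows, each an object of numbers: "tx", "ty", "tz": the shift along the tool's x, y, z in mm; "twist": the turn about the tool's z in units of 6 degrees (1.0 is 6 degrees); "gripper": the finger opening in mm, from 0 to 94. A call has 1 to 20 rows; each row shifts and turns the commanded pose from where the row before left it, along the tool's axes as they then stand; what a row does not reach is not made up. A row lasts 1/8 s, in which the tool goes at most 62.5 mm and 10.7 degrees, less where a joint would pass 70% of its speed; a pose out of reach is approached as far as the arm can. A call is refused whole if a number of a shift passes 62.5 or a number of a turn 1, either way. A call with a gripper value outside its range is refused whole. The fingers move at their own pace and stop on an object; the grip force is fixed at half the most. Time passes only in rows, so rows that do not move let the fingers close. It gives the time, the measured TCP pose, the force, the opening and the grip force at its end, in the units of the state.
- arm.sense(): the state, without advancing time (a new reading comes with each control period).
- arm.grab_frame(name): name is "scene" or "top"; returns a dict with "image" (400x640x3 uint8, red, green, blue), "camera_matrix" (3x3 intrinsics, pixels), "k1" (the pictures are not rectified: a ray, as slopes to the right and down, at radius r is drawn at 1 + k1 r^2 times it, then the intrinsics apply), "extrinsics" (4x4, takes a point from world to camera coordinates). Camera axes: x right, y down, z forward; pixel columns grow to the right and rows downward; lengths in m; the calibration is good to about 2 mm. A picture is of the moment at which its call begins. There is no depth.
- arm.job_done(): hands the job in; it is judged then, once.
The state is a dict: "clock": time; "qpos": joint angles; "joint_velocities": joint speeds; "tau": joint torques, N m; "tool_pos": TCP position; "eef_rot": TCP orientation; "ft_force": force on the tool from outside, world axes, zero at the start; "torque": the same for the moment, N m; "grip_width": opening from 0.0 (shut) to 1.0 (fully open); "gripper_force": force on a finger pad.
Only numpy, scipy, OpenCV 4.12 (cv2) and the standard library are available. Lean on these libraries where they do the work, as an engineer would, in place of code of your own. Each camera call takes 0.05 s, during which the arm holds its last target. There are 200 camera calls.

## Working session

There is one attempt and no reset: what is moved stays moved. The work goes in short steps, Python scripts to look and compute and a shell command to move; the robot and the scene stay as the last step left them, time stands still between calls to the robot, and variables do not carry over. Pictures are saved under pics/ and viewed, at most 10 in all, crops included, and the job is handed in when it is done.

```bash
mkdir -p pics; cat > h.py <<'E'
import numpy as np, cv2, pickle
from workcell import arm
def grab(n):
    f=arm.grab_frame(n); pickle.dump(f,open(f'{n}.pkl','wb')); return f
def ray(f,u,v):
    K=np.array(f['camera_matrix']);E=np.array(f['extrinsics'])
    p=cv2.undistortPoints(np.array([[[u,v]]],float),K,np.array([f['k1'],0,0,0.]),)  # iterative
    d=E[:3,:3].T@np.array([*p[0,0],1]); c=-E[:3,:3].T@E[:3,3]; return c,d
def onz(f,u,v,z):
    c,d=ray(f,u,v); return c+d*(z-c[2])/d[2]
def proj(f,P):
    E=np.array(f['extrinsics'])
    r,_=cv2.Rodrigues(E[:3,:3]); return cv2.projectPoints(np.array(P,float).reshape(-1,1,3),r,E[:3,3],np.array(f['camera_matrix']),np.array([f['k1'],0,0,0.]))[0][:,0]
E
python3 - <<'E'
from h import *
for n in('scene','top'):
    f=grab(n); cv2.imwrite(f'pics/{n}0.png',f['image'][:,:,::-1]); print(n,f['k1'],f['camera_matrix'],-np.array(f['extrinsics'])[:3,:3].T@np.array(f['extrinsics'])[:3,3])
print(arm.grip_point_offset,arm.sense())
E
```

```text
scene 0.036942613394137326 [[484.80431721   0.         318.00622841]
 [  0.         484.80431721 197.78532363]
 [  0.           0.           1.        ]] [-0.10463227 -0.69594161  0.64114063]
top -0.08349089150934344 [[401.89278845   0.         313.86236598]
 [  0.         401.89278845 198.24262828]
 [  0.           0.           1.        ]] [0.39953823 0.26128924 1.0127049 ]
0.0188 {'clock': 0.1, 'qpos': array([ 1.18940025e+00,  3.00414360e-01,  1.52146291e+00,  2.43043384e-05,
        1.32072494e+00, -6.66013064e-02]), 'joint_velocities': array([-0.00131893, -0.00011047, -0.00077459,  0.00256817,  0.00012055,
       -0.00019723]), 'tau': array([ 1.50076274e-03, -5.32651305e+01, -3.53279722e+01,  7.08811590e-02,
        2.35972193e-02, -7.40817609e-05]), 'tool_pos': array([0.17020748, 0.52277022, 0.20496745]), 'eef_rot': array([-3.14058690e+00, -9.06781413e-05,  2.82679181e+00]), 'ft_force': array([0.57402213, 0.43650986, 0.28662857]), 'torque': array([ 0.03210336, -0.08207722, -0.00295813]), 'gripper_force': 0.0, 'grip_width': 0.9974333467658661}
```

View pics/scene0.png

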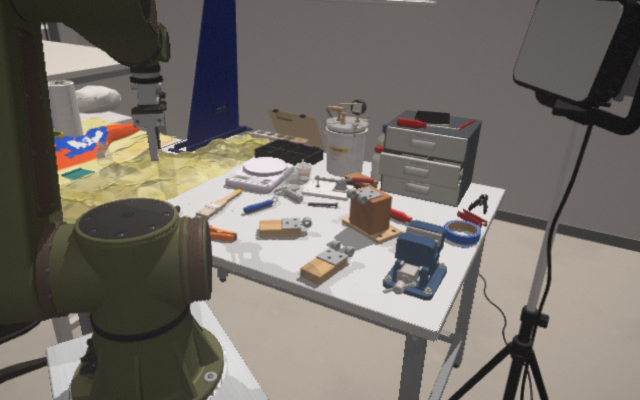

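View pics/top0.png

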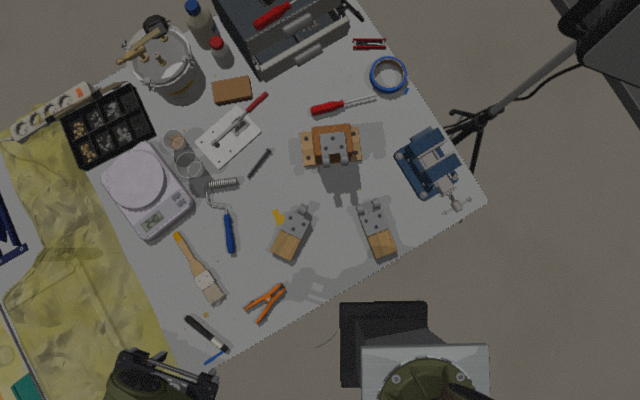

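The scene view shows two rails in front of the dark jamb block. In the top view they are near (293,235) and (377,230), the jamb is at (333,145), and the arm is clear. I'll enlarge the top view to tell the two leaves apart.

```bash
python3 - <<'E'
from h import *
f=pickle.load(open('top.pkl','rb'));im=f['image'][:,:,::-1]
c=cv2.resize(im[115:265,260:410],None,fx=4,fy=4,interpolation=cv2.INTER_CUBIC)
c=cv2.convertScaleAbs(c,alpha=1.5)
cv2.imwrite('pics/c1.png',c)
g=pickle.load(open('scene.pkl','rb'));im=g['image'][:,:,::-1]
c=cv2.resize(im[170:290,250:410],None,fx=5,fy=5,interpolation=cv2.INTER_CUBIC)
cv2.imwrite('pics/c2.png',c)
E
```

```text
(no output)
```

View pics/c1.png

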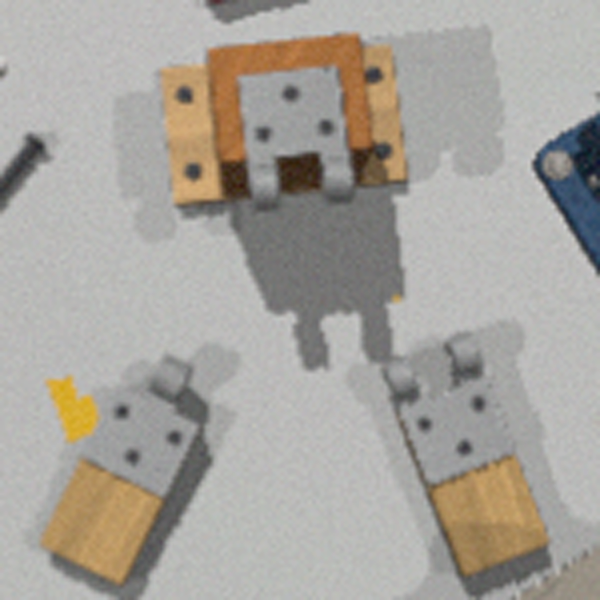

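View pics/c2.png

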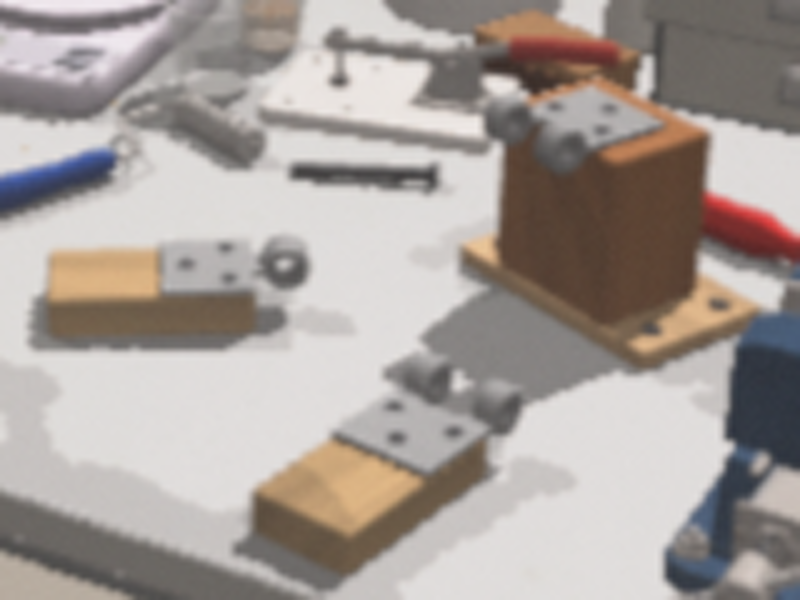

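The left rail has the single knuckle, at (172,377) in the crop, which is top pixel ~(303,209). The right rail has two and is the spare. The scene crop confirms both. Next I'll measure the left rail and the jamb from their leaf corners.

```bash
cat >> h.py <<'E'
def rigid(A,B):  # model A -> B in plane
    A=np.array(A,float);B=np.array(B,float);a=A-A.mean(0);b=B-B.mean(0)
    th=np.arctan2((a[:,0]*b[:,1]-a[:,1]*b[:,0]).sum(),(a*b).sum())
    R=np.array([[np.cos(th),-np.sin(th)],[np.sin(th),np.cos(th)]]);t=B.mean(0)-R@A.mean(0)
    return th,t,R,np.linalg.norm(B-(A@R.T+t),axis=1)
E
python3 - <<'E'
from h import *
f=pickle.load(open('top.pkl','rb'));g=pickle.load(open('scene.pkl','rb'))
T=lambda x,y:(260+(x+.5)/4-.5,115+(y+.5)/4-.5)
S=lambda x,y:(250+(x+.5)/5-.5,170+(y+.5)/5-.5)
w=lambda F,p,z:onz(F,*p,z)[:2]*1000
# rail (x,y mm model): wood near end corners z24, leaf corners z28
M=[(-55,29),(-55,-29),(5,29),(5,-29),(55,29),(55,-29)]
Pt=[w(f,T(*c),z) for c,z in zip([(42,543),(120,583),(83,460),(164,497),(122,385),(205,424)],[.024]*2+[.028]*4)]
Ps=[w(g,S(*c),z) for c,z in zip([(50,252),(48,302),(161,243),(160,294),(250,240),(254,291)],[.024]*2+[.028]*4)]
for n,P in(('top',Pt),('scene',Ps)):
    th,t,R,e=rigid(M,P);print('rail',n,np.round(th,4),t.round(1),e.round(1),'hole',(R@[72.5,0]+t).round(1))
M=[(15,29),(15,-29),(-35,29),(-35,-29)]
Pt=[w(f,T(*c),.114) for c in[(238,76),(337,66),(246,160),(348,151)]]
Ps=[w(g,S(*c),.114) for c in[(586,83),(664,128),(527,113),(600,150)]]
for n,P in(('top',Pt),('scene',Ps)):
    P=np.array(P);print(np.linalg.norm(P[0]-P[1]),np.linalg.norm(P[0]-P[2]))
    th,t,R,e=rigid(M,P);print('jamb',n,np.round(th,4),t.round(1),e.round(1),'hole',(R@[-52.5,0]+t).round(1))
def tri(a,b):
    c1,d1=ray(f,*a);c2,d2=ray(g,*b);s=np.linalg.lstsq(np.c_[d1,-d2],c2-c1,rcond=None)[0];return (c1+d1*s[0]+c2+d2*s[1])/2*1000
# jamb block top corners z110 check, triangulated
print(tri(T(210,50),S(548,80)),tri(T(360,36),S(705,130)))
E
```

```text
rail top -0.4799 [426.5 331. ] [2.1 2.7 2.8 2.1 1.7 1. ] hole [490.8 297.5]
rail scene -0.4638 [423.1 324.4] [1.3 1.2 1.2 0.9 0.9 1.6] hole [488. 292.]
57.30944917699927 49.6580502049077
jamb top 0.0871 [644.9 226.9] [0.3 0.5 0.3 0.5] hole [592.6 222.3]
66.82849388017966 54.17137364695488
jamb scene 0.1252 [640.1 217.7] [7.6 4.3 3.6 1.4] hole [588.  211.1]
[662.87073937 279.51824985 107.67989733] [681.50268734 185.9020636  108.16960465]
```

The jamb fit from the top view is clean: residuals under 0.5 mm and yaw 0.087. The rail is near (425, 329) mm with yaw about -0.475, and both views agree within a few mm. I'll move above it now.

```bash
python3 -m handwheel '[{"twist":0.8,"gripper":94},{"twist":0.73},{"tx":-40,"ty":-7},{"tx":-40,"ty":-7},{"tx":-40,"ty":-7},{"tx":-40,"ty":-7},{"tx":-40,"ty":-7},{"tx":-40,"ty":-7},{"tx":-40,"ty":-7},{"tx":-41,"ty":-7},{"tz":40},{"tz":30},{"tz":0}]'; python3 - <<'E'
from h import *
f=grab('scene');g=grab('top')
a=f['image'][150:300,220:380,::-1];b=g['image'][170:320,230:390,::-1]
cv2.imwrite('pics/d.png',np.hstack([cv2.resize(i,None,fx=2.5,fy=2.5,interpolation=cv2.INTER_CUBIC) for i in(a,b)]))
print(arm.sense()['tool_pos'],arm.sense()['eef_rot'])
E
```

```text
[0.17024579 0.52280844 0.20510471] [-3.14090517e+00 -1.86533177e-05  2.82679425e+00]invalid input
```

View pics/d.png

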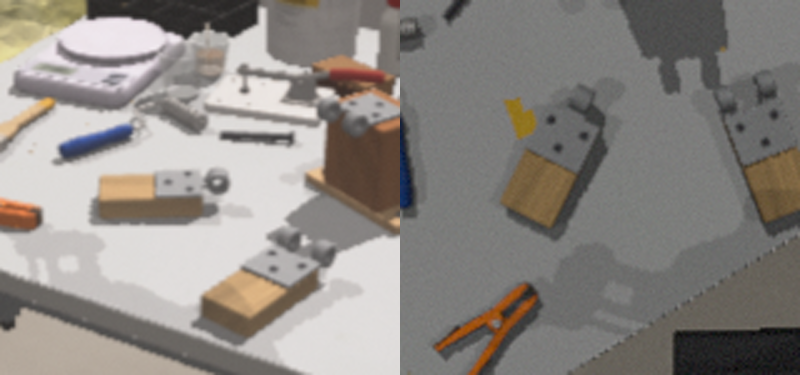

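The call was refused and nothing moved; the picture shows the scene unchanged, with the rail at (552,165) in the right-hand crop. Each row may need all the keys, so I'll try a single full row.

```bash
python3 -m handwheel '[{"tx":0,"ty":0,"tz":0,"twist":0.8,"gripper":94},{"tx":0,"ty":0,"tz":0,"twist":0.73,"gripper":94}]'; python3 -m handwheel --help | head
```

```text
clock: 0.45
tool_pos: [0.1702, 0.5229, 0.2053]
eef_rot: [-3.141, 0.0, 2.664]
ft_force: [0.1, 0.9, -0.3]
grip_width: 0.999
gripper_force: 0.0invalid input: not JSON, or not a number
```

Full rows work, so I'll write every key out.

```bash
python3 -m handwheel '[{"tx":-40,"ty":-7,"tz":0,"twist":0,"gripper":94},{"tx":-40,"ty":-7,"tz":0,"twist":0,"gripper":94},{"tx":-40,"ty":-7,"tz":0,"twist":0,"gripper":94},{"tx":-40,"ty":-7,"tz":0,"twist":0,"gripper":94},{"tx":-40,"ty":-7,"tz":0,"twist":0,"gripper":94},{"tx":-40,"ty":-7,"tz":0,"twist":0,"gripper":94},{"tx":-40,"ty":-7,"tz":0,"twist":0,"gripper":94},{"tx":-41,"ty":-7,"tz":0,"twist":0,"gripper":94},{"tx":0,"ty":0,"tz":40,"twist":0,"gripper":94},{"tx":0,"ty":0,"tz":40,"twist":0,"gripper":94},{"tx":0,"ty":0,"tz":40,"twist":0,"gripper":94},{"tx":0,"ty":0,"tz":0,"twist":0,"gripper":94},{"tx":0,"ty":0,"tz":0,"twist":0,"gripper":94}]'; python3 - <<'E'
from h import *
f=grab('scene');g=grab('top')
a=f['image'][150:300,220:380,::-1];b=g['image'][170:320,230:390,::-1]
cv2.imwrite('pics/d2.png',np.hstack([cv2.resize(i,None,fx=2.5,fy=2.5,interpolation=cv2.INTER_CUBIC) for i in(a,b)]))
E
```

```text
clock: 2.08
tool_pos: [0.4307, 0.3268, 0.087]
eef_rot: [3.14, 0.001, 2.667]
ft_force: [-0.1, 1.2, 0.4]
grip_width: 1.0
gripper_force: 0.0
```

View pics/d2.png

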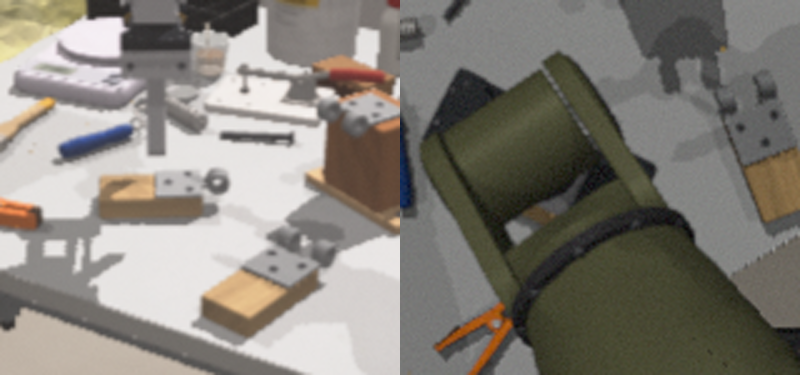

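The finger tip at (155,152) in the left crop is centred over the leaf/wood boundary of the rail at (155,185). The top view is blocked by the arm. There is 18 mm of clearance on each side, so I'll descend and close.

```bash
python3 -m handwheel '[{"tx":0,"ty":0,"tz":22,"twist":0,"gripper":94},{"tx":0,"ty":0,"tz":20,"twist":0,"gripper":94},{"tx":0,"ty":0,"tz":20,"twist":0,"gripper":94},{"tx":0,"ty":0,"tz":14,"twist":0,"gripper":94},{"tx":0,"ty":0,"tz":6,"twist":0,"gripper":94},{"tx":0,"ty":0,"tz":0,"twist":0,"gripper":94},{"tx":0,"ty":0,"tz":0,"twist":0,"gripper":50},{"tx":0,"ty":0,"tz":0,"twist":0,"gripper":50},{"tx":0,"ty":0,"tz":0,"twist":0,"gripper":50},{"tx":0,"ty":0,"tz":0,"twist":0,"gripper":50},{"tx":0,"ty":0,"tz":0,"twist":0,"gripper":50},{"tx":0,"ty":0,"tz":0,"twist":0,"gripper":50}]'
```

```text
clock: 3.68
tool_pos: [0.4304, 0.3266, 0.0037]
eef_rot: [3.141, 0.0, 2.667]
ft_force: [0.4, 1.5, 3.1]
grip_width: 0.61
gripper_force: 30.0
```

The grip is good: the opening is 57.3 mm. Next I'll lift 86 mm, turn, and go to a standoff 45 mm in front of the mating pose.

```bash
python3 -m handwheel '[{"tx":0,"ty":0,"tz":-6,"twist":0,"gripper":50},{"tx":0,"ty":0,"tz":-16,"twist":0,"gripper":50},{"tx":0,"ty":0,"tz":-24,"twist":0,"gripper":50},{"tx":0,"ty":0,"tz":-24,"twist":0,"gripper":50},{"tx":0,"ty":0,"tz":-16,"twist":0,"gripper":50},{"tx":0,"ty":0,"tz":0,"twist":-0.77,"gripper":50},{"tx":0,"ty":0,"tz":0,"twist":-0.9,"gripper":50},{"tx":0,"ty":0,"tz":0,"twist":-1,"gripper":50},{"tx":0,"ty":0,"tz":0,"twist":-1,"gripper":50},{"tx":0,"ty":0,"tz":0,"twist":-1,"gripper":50},{"tx":0,"ty":0,"tz":0,"twist":-0.7,"gripper":50},{"tx":-5,"ty":-15,"tz":0,"twist":0,"gripper":50},{"tx":-10,"ty":-29,"tz":0,"twist":0,"gripper":50},{"tx":-10,"ty":-30,"tz":0,"twist":0,"gripper":50},{"tx":-10,"ty":-29,"tz":0,"twist":0,"gripper":50},{"tx":-5.5,"ty":-15,"tz":0,"twist":0,"gripper":50},{"tx":0,"ty":0,"tz":0,"twist":0,"gripper":50},{"tx":0,"ty":0,"tz":0,"twist":0,"gripper":50}]'; python3 - <<'E'
from h import *
f=grab('scene');g=grab('top')
a=f['image'][160:260,300:420,::-1];b=g['image'][110:210,280:400,::-1]
cv2.imwrite('pics/e.png',np.vstack([cv2.resize(i,None,fx=3,fy=3,interpolation=cv2.INTER_CUBIC) for i in(b,)]+[cv2.resize(i,None,fx=3,fy=3,interpolation=cv2.INTER_CUBIC) for i in(a,)]))
E
```

```text
clock: 5.92
tool_pos: [0.4805, 0.2129, 0.0894]
eef_rot: [3.141, -0.0, -3.054]
ft_force: [-0.2, 0.2, -2.7]
grip_width: 0.612
gripper_force: 30.0
```

View pics/e.png

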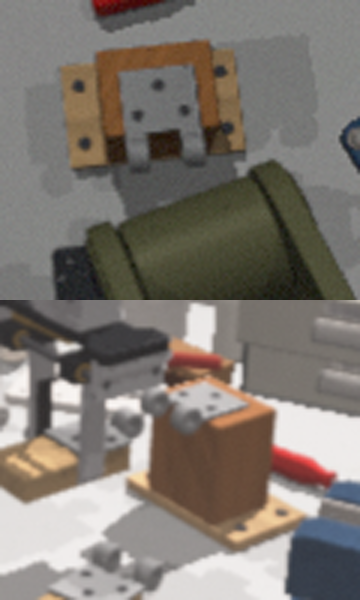

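The rail is held level and right way up. Its knuckle at (127,417) is just short of the jamb's knuckles at (155,400) and (185,415). The arm hides it from the top camera, so I'll compare rail and jamb in a close scene crop, with the predicted points projected into it.

```bash
cat > ov.py <<'E'
import sys
from h import *
f=grab('scene');s=arm.sense();print(s['tool_pos'],s['eef_rot'])
x0,y0,k=295,175,8
c=cv2.resize(f['image'][y0:y0+62,x0:x0+92,::-1],None,fx=k,fy=k,interpolation=cv2.INTER_CUBIC)
def circ(o,yaw,P,col):
    ca,sa=np.cos(yaw),np.sin(yaw);P=np.array(P,float)
    W=np.c_[o[0]+ca*P[:,0]-sa*P[:,1],o[1]+sa*P[:,0]+ca*P[:,1],o[2]+P[:,2]]/1000
    q=((proj(f,W)-[x0,y0]+.5)*k-.5)
    for p in q:cv2.circle(c,tuple(int(v) for v in p.round()),1,col,-1)
    return q
t=np.linspace(0,2*np.pi,24,endpoint=False)
ring=lambda cx,y,cz,r:np.c_[cx+r*np.cos(t),0*t+y,cz+r*np.sin(t)]
J=([592.6+52.5*np.cos(.0871),222.3+52.5*np.sin(.0871),0],.0871)
yaw=s['eef_rot'][2]-np.pi;tc=np.array(s['tool_pos'])*1000
R=([tc[0]-5.5*np.cos(yaw),tc[1]-5.5*np.sin(yaw),tc[2]-3.7],yaw)
for r in(7,13):
    circ(*J,ring(-52.5,-29,114,r),(0,0,255));circ(*R,ring(72.5,-10,28,r),(0,255,0))
for o,P,col in((J,[(15,29,114),(15,-29,114),(-35,29,114),(-35,-29,114)],(0,0,255)),(R,[(-55,-29,24),(5,29,28),(5,-29,28),(55,29,28),(55,-29,28),(55,-29,0)],(0,255,0))):
    print(circ(*o,P,col).round(0).tolist())
cv2.imwrite(sys.argv[1],c)
E
python3 ov.py pics/f.png
```

```text
[0.48044967 0.21301573 0.08942166] [ 3.14155000e+00 -1.24345396e-04 -3.05341985e+00]
[[582.0, 90.0], [700.0, 149.0], [471.0, 123.0], [587.0, 184.0]]
[[107.0, 348.0], [154.0, 217.0], [267.0, 285.0], [279.0, 180.0], [394.0, 245.0], [389.0, 325.0]]
```

View pics/f.png

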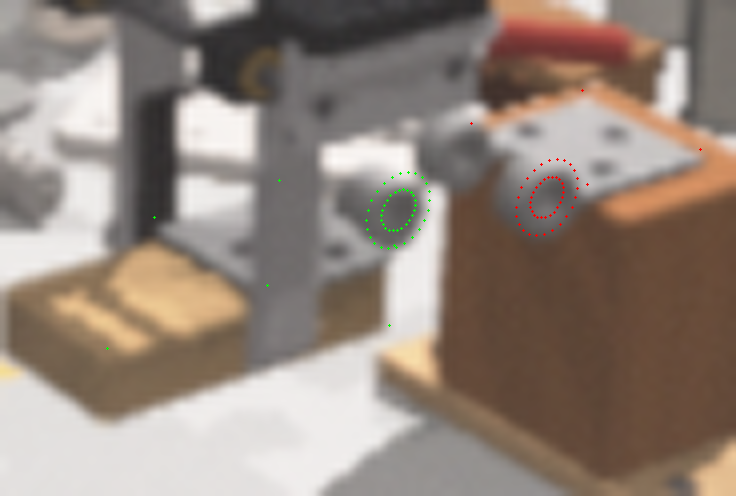

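The green prediction for the rail's hole is (398,211) against about (401,209) seen. The red prediction for the jamb's hole is (547,197) against about (548,198). At 2.5 crop px/mm that agrees within about 1 mm. I'll advance 45 mm with a 0.5 mm side trim.

```bash
python3 -m handwheel '[{"tx":-6,"ty":-0.5,"tz":-0.3,"twist":0,"gripper":50},{"tx":-8,"ty":0,"tz":0,"twist":0,"gripper":50},{"tx":-8,"ty":0,"tz":0,"twist":0,"gripper":50},{"tx":-7,"ty":0,"tz":0,"twist":0,"gripper":50},{"tx":-6,"ty":0,"tz":0,"twist":0,"gripper":50},{"tx":-5,"ty":0,"tz":0,"twist":0,"gripper":50},{"tx":-3,"ty":0,"tz":0,"twist":0,"gripper":50},{"tx":-2,"ty":0,"tz":0,"twist":0,"gripper":50},{"tx":0,"ty":0,"tz":0,"twist":0,"gripper":50},{"tx":0,"ty":0,"tz":0,"twist":0,"gripper":50},{"tx":0,"ty":0,"tz":0,"twist":0,"gripper":50},{"tx":0,"ty":0,"tz":0,"twist":0,"gripper":50}]'; python3 ov.py pics/g.png
```

```text
clock: 7.58
tool_pos: [0.5256, 0.2158, 0.0898]
eef_rot: [-3.142, 0.0, -3.054]
ft_force: [-0.1, 0.7, -2.5]
grip_width: 0.613
gripper_force: 30.0
[0.52561738 0.21577272 0.08977931] [ 3.14159126e+00  4.21443983e-05 -3.05424351e+00]
[[582.0, 90.0], [700.0, 149.0], [471.0, 123.0], [587.0, 184.0]]
[[230.0, 310.0], [270.0, 183.0], [384.0, 249.0], [390.0, 148.0], [506.0, 211.0], [501.0, 290.0]]
```

View pics/g.png

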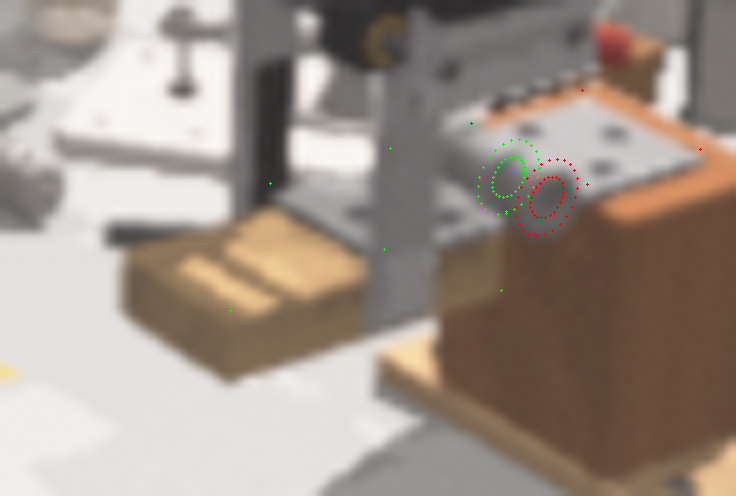

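Forces are the same as when hanging free, so nothing is touching. The knuckle sits in the gap with its predicted axis on the jamb's. One last numeric check of height and tilt, from the rail's lower edge against the white bench.

```bash
python3 - <<'E'
from h import *
f=pickle.load(open('scene.pkl','rb'));s=arm.sense()
yaw=s['eef_rot'][2]-np.pi;tc=np.array(s['tool_pos'])*1000;c,sn=np.cos(yaw),np.sin(yaw)
o=[tc[0]-5.5*c,tc[1]-5.5*sn,tc[2]-3.7]
g=cv2.cvtColor(f['image'],cv2.COLOR_RGB2GRAY).astype(float)
for x in(-50,-40,-30,-20,-12,25):
    P=lambda z:proj(f,np.array([[o[0]+c*x+29*sn,o[1]+sn*x-29*c,o[2]+z]])/1000)[0]
    p=P(0);mm=p[1]-P(10)[1]
    v=np.arange(p[1]-5,p[1]+5.01,.25)
    pr=cv2.remap(g.astype(np.float32),np.full((len(v),1),p[0],np.float32),v.astype(np.float32)[:,None],1)[:,0]
    i=np.argmax(np.convolve(np.diff(pr),np.ones(4),'same'))
    print(x,p.round(1),'edge dz mm (+=lower)',round((v[i]+.125-p[1])/mm*10,1),pr[::4].round())
E
```

```text
-50 [324.7 221.5] edge dz mm (+=lower) 0.3 [105. 106. 108. 109. 113. 148. 199. 222. 226. 226. 226.]
-40 [327.9 220.4] edge dz mm (+=lower) 1.0 [105. 105. 106. 107. 113. 144. 194. 221. 226. 226. 225.]
-30 [331.1 219.4] edge dz mm (+=lower) 1.0 [104. 104. 106. 108. 113. 139. 190. 227. 234. 232. 229.]
-20 [334.3 218.3] edge dz mm (+=lower) 1.0 [ 99. 101. 104. 107. 111. 135. 185. 218. 226. 229. 231.]
-12 [336.8 217.5] edge dz mm (+=lower) 0.3 [ 98. 100. 104. 106. 112. 142. 191. 220. 226. 227. 226.]
25 [348.2 213.7] edge dz mm (+=lower) 2.5 [116. 115. 116. 118. 117. 129. 175. 202. 195. 177. 175.]
```

The lower edge lies within about 1 mm of the prediction and shows no tilt. Handing in.

```bash
python3 -c "
from workcell import arm
print(arm.job_done())"
```

```text
the job is handed in; nothing more can be done
None
```

I handed the job in at about 7.6 s with the single-knuckle rail held level in the jamb's gap; by my measurements the pin holes line up within about 1 mm and nothing touches the jamb, but no verdict came back.

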